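# Tidy-up against the clock on the entry shelf

### The job

Start the orange tidy-up timer by pushing its green button fully in while the timer stands braced with its back against the kerb of the wooden garage; then hang every toy basket that is there by its handle on the hook stand of its own colour, and once all of them hang, stop the timer by pressing the button the same way again. Leave the timer standing at the kerb and the baskets hanging quietly, and do not push the other toys and things about.

Things in the scene. Friction and masses are not known exactly. Their poses are not given: they have to be found in the camera images.
- basket_red: small red open plastic basket of toy bricks, loose, about 0.12 kg, upright at the start; may be absent (None). Box 56 (x) x 84 (y) x 42 mm high; over it a rigid handle: two legs at y = +-39 mm and a level flat top bar along y. Origin: centre of the underside, z up
- handle_red (a point): centre of the red basket's handle bar, 104 mm above its foot. Bar 84 mm long (basket's y), 8 mm thick (x), 8 mm high, underside 100 mm above the foot. Free space under it: 72 mm between the legs, 58 mm down to the box
- hook_red: fixed hook stand, red base (80 x 80 x 12 mm) and 14 mm post centred at x = +75 mm, red ball on top to 194 mm height. A 9 mm steel rod runs from the post towards -x down to a level seat (x = -12 to +12 mm, top 169.5 mm high), then up to a tip at x = -32 mm, 192 mm high. Origin: on the shelf below the seat; -x, the way the hook points, is roughly towards the robot
- seat_red (a point): where the centre of the red basket's handle bar lies when it hangs in the middle of the red hook's seat, bar across the rod; 173.5 mm high, x along the rod. Nothing stands under the seat
- basket_blue: small blue open plastic basket of toy bricks, loose, about 0.12 kg, upright at the start; may be absent (None). Box 56 (x) x 84 (y) x 42 mm high; over it a rigid handle: two legs at y = +-39 mm and a level flat top bar along y. Origin: centre of the underside, z up
- handle_blue (a point): centre of the blue basket's handle bar, 104 mm above its foot. Bar 84 mm long (basket's y), 8 mm thick (x), 8 mm high, underside 100 mm above the foot. Free space under it: 72 mm between the legs, 58 mm down to the box
- hook_blue: fixed hook stand, blue base (80 x 80 x 12 mm) and 14 mm post centred at x = +75 mm, blue ball on top to 194 mm height. A 9 mm steel rod runs from the post towards -x down to a level seat (x = -12 to +12 mm, top 169.5 mm high), then up to a tip at x = -32 mm, 192 mm high. Origin: on the shelf below the seat; -x, the way the hook points, is roughly towards the robot
- seat_blue (a point): where the centre of the blue basket's handle bar lies when it hangs in the middle of the blue hook's seat, bar across the rod; 173.5 mm high, x along the rod. Nothing stands under the seat
- basket_white: small white open plastic basket of toy bricks, loose, about 0.12 kg, upright at the start; may be absent (None). Box 56 (x) x 84 (y) x 42 mm high; over it a rigid handle: two legs at y = +-39 mm and a level flat top bar along y. Origin: centre of the underside, z up
- handle_white (a point): centre of the white basket's handle bar, 104 mm above its foot. Bar 84 mm long (basket's y), 8 mm thick (x), 8 mm high, underside 100 mm above the foot. Free space under it: 72 mm between the legs, 58 mm down to the box
- hook_white: fixed hook stand, white base (80 x 80 x 12 mm) and 14 mm post centred at x = +75 mm, white ball on top to 194 mm height. A 9 mm steel rod runs from the post towards -x down to a level seat (x = -12 to +12 mm, top 169.5 mm high), then up to a tip at x = -32 mm, 192 mm high. Origin: on the shelf below the seat; -x, the way the hook points, is roughly towards the robot
- seat_white (a point): where the centre of the white basket's handle bar lies when it hangs in the middle of the white hook's seat, bar across the rod; 173.5 mm high, x along the rod. Nothing stands under the seat
- timer: loose orange tidy-up timer, about 0.2 kg: box 60 (x) x 56 (y) x 52 mm high with a painted white dial on top and one push button on its front (-x) face; the back (+x) face is flat. Origin: centre of the underside, z up. It slides on the shelf at about 1 to 2 N, less than a full press of its button
- start_top (a point): centre of the outer face of the timer's green button: 24 mm across, in a black collar 40 mm across standing 12 mm out from the front face; at rest the button's face is 52 mm in front of the timer's centre (10 mm out of the collar), 30 mm above the shelf
- start (a joint): travel of the timer's button, m: 0 out, 0.006 fully in (moves towards the timer's +x). Sprung: starts to move at about 1.2 N, fully in at 4 N; does not latch. A press counts from 0.0045
- garage: wooden toy garage, fixed to the shelf; in front it has a fixed wooden kerb 50 mm deep, 160 mm wide and 45 mm high with a flat upright front face, the stop for the timer. The garage itself (150 mm wide, roof to 135 mm) starts 50 mm behind that face (roof eaves 42 mm behind it). Origin: foot of the middle of the kerb's front face; +x points into the kerb, y along it
- limousine: silver die-cast toy limousine, 170 x 50 x 42 mm, loose bystander. Origin: centre of its underside
- jeep: green plastic toy jeep, 85 x 45 x 52 mm, loose bystander. Origin: centre of its underside
- tanker: yellow plastic toy tanker truck, 125 x 45 x 60 mm, loose bystander. Origin: centre of its underside
- spray: blue bottle with white cap, 38 mm across, 110 mm high, loose bystander. Origin: centre of its underside
- bowl: small blue bowl, 90 mm across, 35 mm high, loose bystander. Origin: centre of its underside
- glasses_case: dark wooden glasses case, 60 x 150 x 40 mm, loose bystander. Origin: centre of its underside

How it is judged:
On the way, in this order (a step that is already met when the one before it is completed fails the run):
1. start: the button is fully in (4.5 mm or more) while the timer pushes on the garage's kerb (over 1 N), all baskets still on the shelf (value of joint start above 0.0045 m and contact force between timer and garage above 1 N and height (world z) of each of basket_red, basket_blue, basket_white below 0.04 m), for 0.1 s.
2. every basket present hangs released on the hook of its colour, the button being out (distance between handle_red and seat_red below 0.03 m and z of handle_red in the frame of seat_red above -0.01 m and angle between each of basket_red, basket_blue, basket_white's own z axis and vertical below 0.3 rad and contact force between basket_red and hook_red above 0.3 N and contact force between the fingers and basket_red below 0.2 N and distance between handle_blue and seat_blue below 0.03 m and z of handle_blue in the frame of seat_blue above -0.01 m and contact force between basket_blue and hook_blue above 0.3 N and contact force between the fingers and basket_blue below 0.2 N and distance between handle_white and seat_white below 0.03 m and z of handle_white in the frame of seat_white above -0.01 m and contact force between basket_white and hook_white above 0.3 N and contact force between the fingers and basket_white below 0.2 N and value of joint start below 0.002 m), for 0.3 s.
3. stop: the button is fully in again while the timer pushes on the kerb, all baskets hanging (value of joint start above 0.0045 m and contact force between timer and garage above 1 N and distance between handle_red and seat_red below 0.03 m and z of handle_red in the frame of seat_red above -0.01 m and angle between each of basket_red, basket_blue, basket_white's own z axis and vertical below 0.3 rad and contact force between basket_red and hook_red above 0.3 N and contact force between the fingers and basket_red below 0.2 N and distance between handle_blue and seat_blue below 0.03 m and z of handle_blue in the frame of seat_blue above -0.01 m and contact force between basket_blue and hook_blue above 0.3 N and contact force between the fingers and basket_blue below 0.2 N and distance between handle_white and seat_white below 0.03 m and z of handle_white in the frame of seat_white above -0.01 m and contact force between basket_white and hook_white above 0.3 N and contact force between the fingers and basket_white below 0.2 N), for 0.1 s.
At the end, for the whole second after the job is handed in: Every basket present hangs released and at rest on the hook of its colour (handle centre within 30 mm of the seat point, at most 10 mm below it, basket within 0.3 rad of upright); the timer stands upright at rest before the kerb, its back within 15 mm of it, its button out (all of step 2 and linear speed of each of basket_red, basket_blue, basket_white below 0.05 m/s and angle between timer's own z axis and vertical below 0.1 rad and height (world z) of timer below 0.01 m and linear speed of timer below 0.02 m/s and x of timer in the frame of garage between -0.045 and -0.02 m and y of timer in the frame of garage between -0.08 and 0.08 m); the robot touches nothing.
It fails at once if one of the other toys and things on the shelf is pushed more than 40 mm from its place (distance of any of limousine, jeep, tanker, spray, bowl, glasses_case from where it was at the start of the episode above 0.04 m).
Of basket_red, basket_blue, basket_white only 2 to 3 are there at a start; the rules pass over those that are not, and their reading is None.
At some moment in a run one of timer, basket_red, basket_blue, basket_white may be knocked a few centimetres aside while the robot is not near it.
It also fails if it takes over 210 s, if anything falls off the work surface, if the arm or the gripper's body presses on something with over 40 N, if the wrist force passes 120 N, or if a joint passes its speed limit or range.

### The arm

A 7-joint arm with a two-finger parallel gripper is mounted at the origin on the work surface. World frame = base frame: x ahead of the robot, y to its left, z up, the work surface at z = 0. Lengths are in m, angles in rad, forces in N, time in s.
With the tool pointing down it reaches from about 0.35 to 0.9 m from the base axis. Payload 8.1 kg.
Tool frame: the origin (TCP) lies midway between the tips of the shut fingers; the grasp point (between the pads) lies 19 mm behind it (arm.grasp_offset is the distance from the TCP to the grasp point, in m); z points along the fingers, y is the line along which they close (so a half turn about z gives the same grasp; the last joint's range is limited). The gripper opens to 92 mm and grips with 3 to 60 N. Pads are 19 mm wide; open, the fingers measure 130 mm over their backs; the gripper's body (75 mm by 190 mm) begins 47 mm behind the grasp point.
Start: joints at [1.136, 0.434, 0.025, 1.573, -0.012, 1.134, -0.075], TCP at [0.204, -0.591, 0.227] pointing down, gripper open.
Joint ranges: [-2.62, 2.62], [-0.44, 2.09], [-1.27, 1.32], [0.08, 2.57], [-1.32, 4.46], [0.12, 2], [-2.74, 2.74]. Speed limits (rad/s): [2.22, 2.22, 3.01, 3.01, 3.14, 3.14, 3.14].

### API

Orientations are given as a rotation vector (axis times angle).
In Python, from rig import arm gives the robot as it stands. Calls block until the motion is done:
- arm.move_pose(position, orientation): joint-space move of the TCP to a pose.
- arm.move_linear(position, rotation=None, rate=0.15, until_force=None): straight line of the TCP; rotation=None keeps the orientation; rate is the mean speed in m/s. With until_force (N) it stops when the force on the tool has changed by that much, and returns True; else False.
- arm.goto_joints(angles): joint-space move.
- arm.let_go() and arm.close(): open the fingers fully, or close them until they stop; the grip force is fixed at half the most.
- arm.wait(seconds).
- arm.ik(position, orientation): joint angles nearest the present ones, or None.
- arm.camera(name): name is "scene" or "top" or "wrist"; returns a dict with "pixels" (420x560x3 uint8, red, green, blue), "intrinsics" (3x3 intrinsics, pixels), "R" (3x3) and "t" (3): a world point X has camera coordinates R X + t; the wrist camera has in their place "mount" (4x4, takes a point from camera to tool coordinates, whose origin is the TCP and whose axes are the flange's). Camera axes: x right, y down, z forward; pixel columns grow to the right and rows downward; lengths in m; the calibration is good to about 2 mm. A picture is of the moment at which its call begins: read the wrist's pose just before it. There is no depth.
A pose or a line that the arm cannot do raises arm.MotionError and nothing moves.
- arm.finish_job(): hands the job in; it is judged then, once.
Readings, each from a call of its own:
- arm.read_time_s(): time.
- arm.read_qpos(): joint angles.
- arm.read_qd(): joint speeds.
- arm.read_effort(): joint torques, N m.
- arm.read_ee_pos(): TCP position.
- arm.read_ee_rot(): TCP orientation.
- arm.read_force(): force on the tool from outside, world axes, zero at the start.
- arm.read_ft_torque(): the same for the moment, N m.
- arm.read_width(): finger opening in m.
- arm.read_finger_force(): force on a finger pad.
Only numpy, scipy, OpenCV 4.12 (cv2) and the standard library are available. Lean on these libraries where they do the work, as an engineer would, in place of code of your own. Each camera call takes 0.05 s, during which the arm holds its last target. There are 200 camera calls.

## Working session

There is one attempt and no reset: what is moved stays moved. The work goes in short steps, each a Python script; the robot and the scene stay as the last script left them, time stands still between calls to the robot, and variables do not carry over. Pictures are saved under pics/ and viewed, at most 14 in all, crops included, and the job is handed in when it is done.

```bash
ls; mkdir -p pics
python3 - <<'E'
from rig import arm
import cv2,numpy as np
for n in("top","scene"):
    c=arm.camera(n); cv2.imwrite(f"pics/{n}0.png",c["pixels"][:,:,::-1]); np.savez(f"{n}0.npz",**c)
    print(n,c["intrinsics"].round(1).tolist(),"cam centre",(-c["R"].T@c["t"]).round(3), "axis",c["R"][2].round(3))
c=arm.camera("wrist");print(c["mount"].round(4).tolist(),c["intrinsics"].round(1).tolist())
print(arm.read_ee_rot(),arm.read_ee_pos(),arm.read_time_s(),arm.grasp_offset)
E
```

```text
pics
rig.py
top [[503.7, 0.0, 279.3], [0.0, 503.7, 206.0], [0.0, 0.0, 1.0]] cam centre [ 0.382 -0.002  1.659] axis [ 0.118 -0.011 -0.993]
scene [[421.3, 0.0, 274.4], [0.0, 421.3, 208.8], [0.0, 0.0, 1.0]] cam centre [1.335 0.236 0.869] axis [-0.699 -0.234 -0.676]
[[0.0006, -0.968, -0.251, 0.0669], [1.0, 0.0007, -0.0002, -0.0002], [0.0004, -0.251, 0.968, -0.158], [0.0, 0.0, 0.0, 1.0]] [[304.4, 0.0, 276.2], [0.0, 304.4, 209.8], [0.0, 0.0, 1.0]]
[-3.09733935e+00 -5.18495366e-01  5.01558078e-04] [ 0.20340545 -0.59057605  0.22613258] 0.15 0.0188
```

View pics/top0.png

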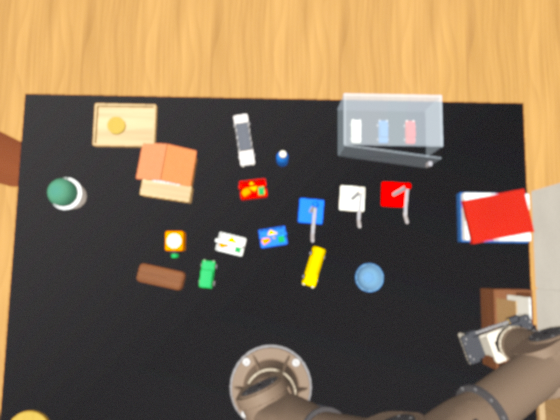

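View pics/scene0.png

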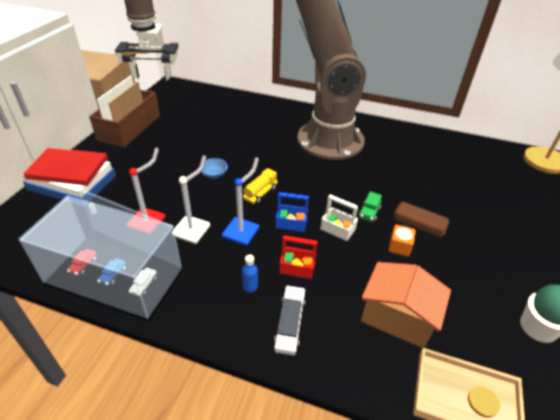

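The top view shows all three baskets: red (253,189), white (230,244) and blue (272,237). The hook bases are blue (311,211), white (352,199) and red (396,194). The timer is at (174,240) with its button at (174,256), and the kerb front is near row 200. The glasses case sits just in front of the button at (161,277).

```bash
cat > h.py <<'E'
import cv2,numpy as np
from scipy.spatial.transform import Rotation as Ro
def ray(c,uv,z):
    "pixels (n,2) -> world points on plane z"
    uv=np.atleast_2d(np.asarray(uv,float)); d=np.c_[uv,np.ones(len(uv))]@np.linalg.inv(c["intrinsics"]).T@c["R"]
    o=-c["R"].T@c["t"]; return o+d*((z-o[2])/d[:,2])[:,None]
def wristcam(arm):
    R=Ro.from_rotvec(arm.read_ee_rot()).as_matrix(); p=np.array(arm.read_ee_pos()); c=dict(arm.camera("wrist"))
    Rw=R@c["mount"][:3,:3]; o=R@c["mount"][:3,3]+p
    c["R"]=Rw.T; c["t"]=-Rw.T@o; return c
RNG=dict(red=[((0,150,90),(6,255,255)),((174,150,90),(180,255,255))],blue=[((100,150,80),(118,255,255))],white=[((0,0,165),(180,45,255))],
 green=[((50,120,60),(80,255,255))],orange=[((9,150,130),(20,255,255))])
def mask(c,col):
    h=cv2.cvtColor(np.ascontiguousarray(c["pixels"]),cv2.COLOR_RGB2HSV)
    return sum(cv2.inRange(h,a,b) for a,b in RNG[col])
def down(yaw):  # tool z down, tool x at heading yaw in world
    return (Ro.from_euler('z',yaw)*Ro.from_rotvec([np.pi,0,0])).as_rotvec()
def blobs(c,col,z,amin=30):
    out=[]
    for k in cv2.findContours(mask(c,col),cv2.RETR_EXTERNAL,cv2.CHAIN_APPROX_NONE)[0]:
        if cv2.contourArea(k)<amin: continue
        w=ray(c,k[:,0],z)[:,:2]; (x,y),s,a=cv2.minAreaRect((w*1000).astype(np.float32))
        out.append((k[:,0].mean(0).round().tolist(),round(x),round(y),tuple(round(v) for v in s),round(a)))
    return out
E
python3 - <<'E'
from h import *
c=dict(np.load("top0.npz"))
for col,z in(("red",.042),("blue",.042),("white",.042),("green",.03),("orange",.052)):
    print(col); [print("  ",b) for b in blobs(c,col,z,15) if b[1]>200]
im=c["pixels"][130:300,130:420,::-1]; cv2.imwrite("pics/crop0.png",cv2.resize(im,None,fx=2.7,fy=2.7,interpolation=cv2.INTER_CUBIC))
E
```

```text
red
   ([498.0, 216.0], 556, -729, (148, 223), 14)
   ([394.0, 192.0], 620, -398, (105, 91), 88)
   ([253.0, 189.0], 629, 68, (70, 97), 8)
blue
   ([272.0, 236.0], 475, -1, (67, 95), 10)
   ([311.0, 211.0], 561, -122, (89, 88), 86)
   ([458.0, 218.0], 549, -602, (163, 18), 2)
   ([282.0, 160.0], 725, -26, (41, 39), 86)
white
   ([492.0, 327.0], 202, -699, (9, 103), 19)
   ([522.0, 305.0], 266, -787, (79, 66), 86)
   ([174.0, 240.0], 457, 316, (42, 42), 1)
   ([514.0, 238.0], 487, -775, (26, 121), 1)
   ([230.0, 244.0], 451, 137, (98, 64), 78)
   ([464.0, 226.0], 524, -623, (23, 100), 88)
   ([313.0, 224.0], 516, -130, (107, 13), 0)
   ([528.0, 199.0], 611, -827, (13, 39), 88)
   ([476.0, 195.0], 624, -664, (26, 111), 8)
   ([406.0, 206.0], 582, -429, (14, 105), 87)
   ([353.0, 203.0], 580, -253, (85, 135), 86)
   ([547.0, 256.0], 430, -879, (89, 470), 87)
   ([163.0, 182.0], 645, 358, (66, 8), 84)
   ([72.0, 196.0], 597, 649, (85, 109), 71)
   ([283.0, 154.0], 748, -28, (23, 23), 1)
   ([246.0, 157.0], 732, 91, (57, 52), 1)
   ([241.0, 119.0], 860, 112, (42, 50), 6)
   ([392.0, 120.0], 869, -390, (175, 334), 0)
green
   ([207.0, 274.0], 352, 209, (49, 92), 87)
   ([174.0, 256.0], 410, 315, (16, 26), 2)
orange
   ([174.0, 241.0], 457, 311, (67, 68), 1)
   ([255.0, 190.0], 629, 66, (48, 78), 4)
   ([186.0, 158.0], 721, 281, (151, 75), 36)
   ([9.0, 160.0], 712, 851, (181, 64), 5)
```

View pics/crop0.png

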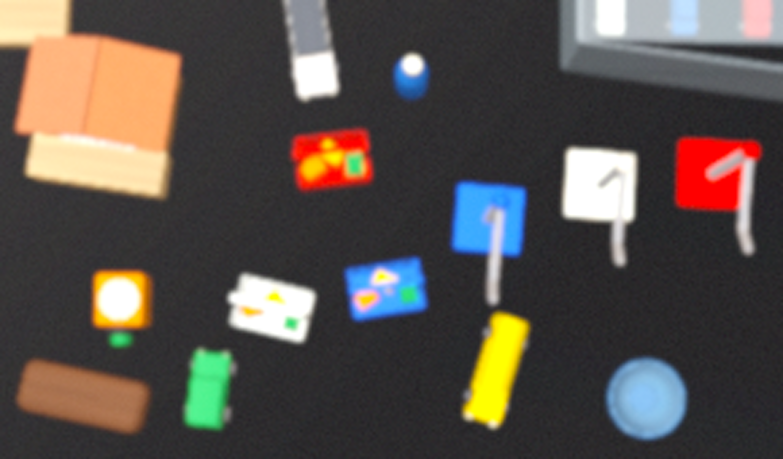

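The crop confirms the layout; the handles can't be resolved at this distance. Next I'll take three wrist views from above for accuracy.

Run:
```python
from rig import arm
from h import *
for n,p in dict(C=(.55,-.26),B=(.54,.06),A=(.50,.28)).items():
    q=[p[0]-.067,p[1],.30]
    try: arm.move_pose(q,down(0.))
    except arm.MotionError as e: print(n,e); continue
    arm.wait(.3); c=wristcam(arm); np.savez(f"w{n}0.npz",**c)
    cv2.imwrite(f"pics/w{n}0.png",c["pixels"][:,:,::-1]); print(n,arm.read_ee_pos().round(3),arm.read_qpos().round(2),arm.read_time_s())
```

```text
C [ 0.483 -0.26   0.3  ] [ 0.47  0.26 -0.09  1.64  0.03  1.24 -1.2 ] 2.1167
B [0.473 0.059 0.3  ] [ 0.03  0.16 -0.31  1.78  0.05  1.21 -1.86] 3.6833
A [0.433 0.279 0.3  ] [-0.3   0.24 -0.47  1.69  0.11  1.23 -2.36] 4.925
```

View pics/wA0.png

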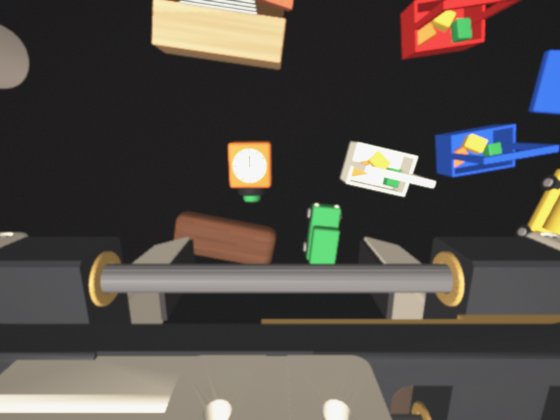

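View pics/wB0.png

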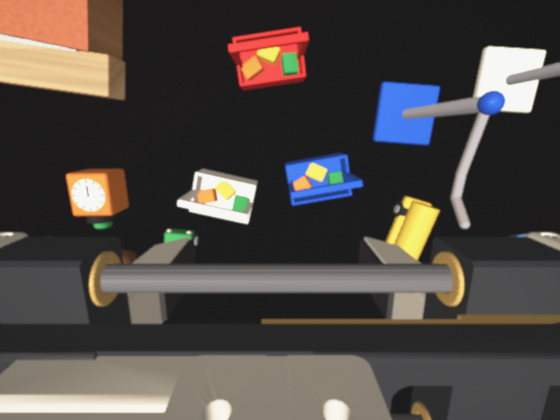

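View pics/wC0.png

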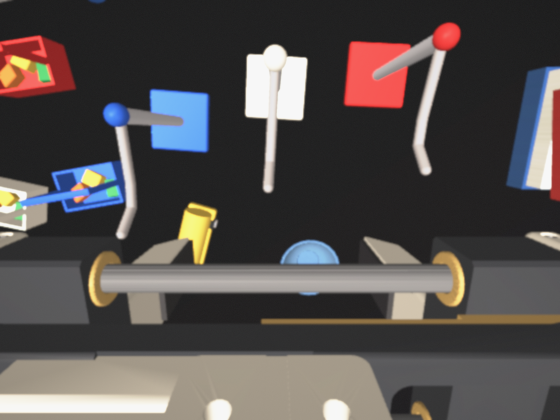

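View A: timer top centre (250,165), button (251,198), kerb front running roughly (153,40)–(282,67). View B: the red, white and blue baskets are at (270,58), (222,197) and (320,178). View C: balls at (117,115), (275,58), (447,37), and hook tips at (122,235), (268,188), (427,172). I'll enlarge the baskets and kerb, and compute the hook frames.

Run:
```python
from h import *
C=dict(np.load("wC0.npz")); A=dict(np.load("wA0.npz")); B=dict(np.load("wB0.npz"));T=dict(np.load("top0.npz"))
print("hooks: base centre, ball, tip, len, yaw(deg)")
for col,ball,tip in(("blue",(117,115),(122,235)),("white",(275,58),(268,188)),("red",(447,37),(427,172))):
    tw=ray(C,tip,.190)[0,:2]; bw=ray(C,ball,.185)[0,:2]
    bs=[b for b in blobs(C,col,.012,400) if b[0][1]<200]
    d=bw-tw; print(col,bw.round(3),tw.round(3),np.hypot(*d).round(3),np.degrees(np.arctan2(d[1],d[0])).round(1)); [print("   base",b) for b in bs]
for col in("red","blue","white"): print(col,[b for b in blobs(T,col,.021,60) if b[1]<680 and -.1<b[2]/1000<.2])
print([b for b in blobs(A,"orange",.052,200)],[b for b in blobs(A,"green",.03,20)],[b for b in blobs(A,"white",.052,200)])
a=cv2.resize(A["pixels"][0:110,130:330,::-1],None,fx=3,fy=3,interpolation=cv2.INTER_CUBIC)
b=cv2.resize(B["pixels"][20:230,170:370,::-1],None,fx=2.85,fy=2.85,interpolation=cv2.INTER_CUBIC)[:,:570]
cv2.imwrite("pics/kerb.png",a); cv2.imwrite("pics/bask.png",b)
```

```text
hooks: base centre, ball, tip, len, yaw(deg)
blue [ 0.563 -0.124] [ 0.456 -0.117] 0.107 -3.7
   base ([77.0, 189.0], 464, 44, (64, 165), 10)
   base ([115.0, 114.0], 572, -35, (32, 35), 13)
   base ([180.0, 120.0], 563, -124, (83, 82), 86)
white [ 0.607 -0.259] [ 0.5   -0.253] 0.107 -3.4
   base ([125.0, 182.0], 471, -37, (26, 169), 83)
   base ([545.0, 131.0], 546, -638, (166, 36), 8)
   base ([427.0, 111.0], 571, -471, (167, 28), 0)
   base ([273.0, 112.0], 561, -256, (81, 198), 87)
red [ 0.623 -0.398] [ 0.514 -0.393] 0.108 -2.7
   base ([556.0, 146.0], 525, -660, (159, 13), 13)
   base ([377.0, 73.0], 622, -396, (83, 82), 88)
   base ([32.0, 69.0], 634, 72, (72, 106), 8)
   base ([446.0, 36.0], 670, -485, (34, 35), 7)
red [([253.0, 189.0], 632, 69, (71, 98), 8)]
blue [([272.0, 236.0], 476, -1, (68, 96), 10)]
white [([266.0, 372.0], 34, 7, (194, 252), 17), ([230.0, 244.0], 452, 139, (99, 65), 78)]
[([249.0, 164.0], 457, 315, (57, 59), 90), ([436.0, 25.0], 622, 89, (21, 52), 28)] [([324.0, 234.0], 351, 209, (47, 93), 87), ([251.0, 198.0], 406, 315, (23, 9), 90), ([391.0, 182.0], 430, 116, (20, 7), 79), ([493.0, 149.0], 476, -20, (16, 23), 11), ([461.0, 30.0], 624, 46, (23, 22), 9)] [([335.0, 410.0], 54, 180, (47, 43), 90), ([218.0, 410.0], 55, 375, (44, 43), 90), ([88.0, 399.0], 85, 592, (295, 78), 90), ([408.0, 305.0], 247, 81, (45, 40), 90), ([256.0, 282.0], 285, 309, (455, 9), 90), ([249.0, 165.0], 456, 315, (43, 44), 89), ([387.0, 171.0], 447, 126, (127, 57), 77), ([220.0, 4.0], 647, 346, (90, 14), 83)]
```

View pics/kerb.png

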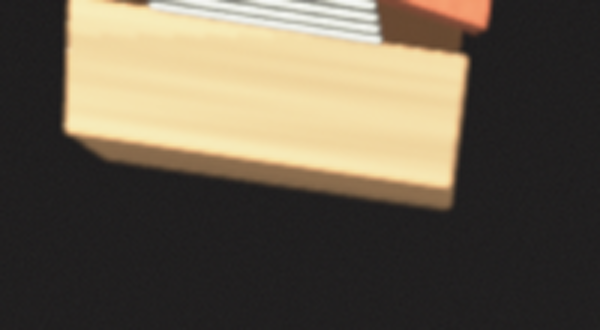

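View pics/bask.png

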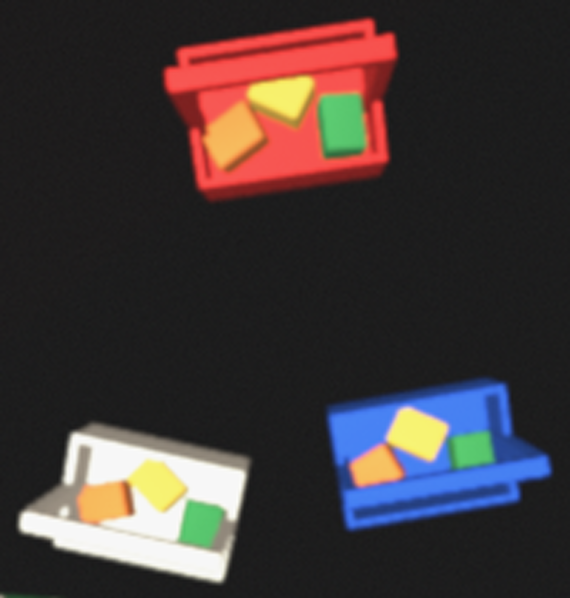

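The enlarged kerb crop puts the top-front edge at (65,132)–(452,187), with the right bottom corner at (452,208). In the basket crop the bar ends are red (168,81)–(395,48), blue (343,497)–(549,466), white (20,524)–(228,572).

Run:
```python
from h import *
A=dict(np.load("wA0.npz")); B=dict(np.load("wB0.npz"))
e=ray(A,np.array([(65,132),(452,187)])/3+[130,0],.045)[:,:2]; d=e[1]-e[0]
print("kerb",e.round(3).tolist(),np.hypot(*d).round(3),"mid",e.mean(0).round(3),"yaw",np.degrees(np.arctan2(d[0],-d[1])).round(1), "foot R",ray(A,np.array((452,208))/3+[130,0],0)[0].round(3))
for n,p in dict(red=[(168,81),(395,48)],blue=[(343,497),(549,466)],white=[(20,524),(228,572)]).items():
    w=ray(B,np.array(p)/2.85+[170,20],.104)[:,:2]; d=w[0]-w[1]; print(n,w.mean(0).round(3),np.hypot(*d).round(3),"yaw",np.degrees(np.arctan2(-d[0],d[1])).round(1))
```

```text
kerb [[0.604, 0.432], [0.583, 0.273]] 0.16 mid [0.593 0.353] yaw -7.5 foot R [0.583 0.273 0.   ]
red [0.63  0.067] 0.085 yaw 7.4
blue [0.474 0.   ] 0.086 yaw 8.7
white [0.445 0.135] 0.089 yaw -13.6
```

The kerb measures 0.160 m wide, and all three hooks come out at 107–108 mm from post to tip (107 expected). Now the first press, pushing along the timer's own x.

```bash
cat >> h.py <<'E'
def press(arm,bx,by,yaw,xend,z=.012):
    "closed fingers push the button face at (bx,by) along heading yaw; xend = travel before the slow press"
    u=np.array([np.cos(yaw),np.sin(yaw),0]); s=np.array([bx,by,z])-u*.018; o=down(yaw+np.pi)
    arm.close(); arm.move_pose(s+[0,0,.13],o); arm.move_linear(s+[0,0,.05]); arm.move_linear(s,rate=.06)
    arm.wait(.2); print("down",arm.read_ee_pos().round(4),arm.read_force().round(2))
    f0=np.array(arm.read_force()); hit=arm.move_linear(s+u*(xend+.018-.0095),rate=.03,until_force=9)
    print("pushed",hit,arm.read_ee_pos().round(4),(arm.read_force()-f0).round(2))
    for i in range(40):
        f=-(np.array(arm.read_force())-f0)@u
        if f>7: break
        arm.move_linear(np.array(arm.read_ee_pos())+u*.0015,rate=.01)
    arm.wait(.4); p=np.array(arm.read_ee_pos()); print("press",i,p.round(4),(np.array(arm.read_force())-f0).round(2),arm.read_time_s())
    arm.move_linear(p-u*.03,rate=.05); q=p-u*.03; arm.move_linear([q[0],q[1],.16]); print(arm.read_time_s())
E
python3 - <<'E'
from rig import arm
from h import *
A=dict(np.load("wA0.npz")); print("case edge",ray(A,[(215,217),(250,224),(274,230)],.04).round(3).tolist())
o=down(np.pi)
for p in([.387,.315,.14],[.387,.315,.012],[.51,.315,.012],[.48,.315,.16]): print(np.round(arm.ik(p,o) if arm.ik(p,o) is not None else [0],2))
E
```

```text
case edge [[0.382, 0.366, 0.04], [0.371, 0.317, 0.04], [0.362, 0.282, 0.04]]
[-0.02  0.55 -1.06  1.92  0.57  1.01  0.23]
[-0.06  0.81 -1.07  2.03  0.94  0.91 -0.09]
[ 0.02  0.93 -1.08  1.78  0.95  1.05  0.15]
[ 0.02  0.65 -1.06  1.72  0.62  1.15  0.34]
```

```bash
sed -i 's/-u\*\.018; o=/-u*.014; o=/; s/xend+.018-.0095/xend+.014-.0095/' h.py
python3 - <<'E'
from rig import arm
from h import *
press(arm,.4045,.315,0.,.093)
c=arm.camera("top"); np.savez("top1.npz",**c)
for col,z in(("red",.021),("blue",.021),("white",.021),("orange",.052),("green",.03)):
    print(col,[b for b in blobs(c,col,z,12) if 300<b[1]<680 and -150<b[2]<400])
E
```

```text
down [0.3907 0.3151 0.0123] [-0.23 -0.81  0.43]
pushed False [0.4879 0.315  0.012 ] [-2.14  0.2   2.67]
press 8 [0.4984 0.3153 0.0118] [-7.68 -0.08  4.17] 16.6333
18.55
red [([253.0, 189.0], 632, 69, (71, 98), 8)]
blue [([272.0, 236.0], 476, -1, (68, 96), 10), ([311.0, 211.0], 563, -123, (89, 90), 86)]
white [([239.0, 239.0], 465, 113, (55, 27), 77), ([313.0, 224.0], 518, -131, (108, 13), 0), ([175.0, 210.0], 559, 321, (43, 43), 1), ([164.0, 182.0], 649, 361, (70, 8), 84)]
orange [([176.0, 209.0], 555, 312, (64, 68), 1), ([255.0, 190.0], 629, 67, (50, 78), 7)]
green [([204.0, 286.0], 313, 215, (43, 17), 67)]
```

The press reached 7.7 N with the timer at the kerb, centre x about 0.555. Next, hang the red basket.

```bash
cat >> h.py <<'E'
HOOK=dict(blue=(.563,-.124,-3.7),white=(.607,-.2585,-3.4),red=(.6225,-.397,-2.7)) # post x,y, yaw deg
OFF=.023; BELOW=.014  # grip off the bar's middle (rod goes through there); tips below bar centre
def pick(arm,x,y,deg):
    b=np.radians(deg); o=down(b+np.pi/2); ey=np.array([-np.sin(b),np.cos(b),0]); p=np.array([x,y,.104-BELOW])+OFF*ey
    arm.let_go(); arm.move_pose(p+[0,0,.12],o); arm.move_linear(p+[0,0,.04]); arm.move_linear(p,rate=.06); arm.wait(.1)
    arm.close(); arm.wait(.2); print("grip",arm.read_width().round(4),arm.read_finger_force())
    arm.move_linear(p+[0,0,.16],rate=.12); print("lifted",arm.read_width().round(4),arm.read_force().round(2),arm.read_time_s())
def hang(arm,col):
    px,py,deg=HOOK[col]; h=np.radians(deg); o=down(h+np.pi/2); ex=np.array([np.cos(h),np.sin(h),0]); ey=np.array([-ex[1],ex[0],0])
    seat=np.array([px,py,.1735-BELOW])-ex*.077+OFF*ey; p=np.array(arm.read_ee_pos())
    if p[0]>.39: arm.move_linear([.38,p[1],.25])
    a=seat-ex*.105
    arm.move_pose([a[0],a[1],.25],o); arm.move_linear([a[0],a[1],seat[2]+.034],o,rate=.1)
    arm.move_linear(seat+[0,0,.034],o,rate=.07); arm.wait(.3); print("over",arm.read_force().round(2))
    arm.move_linear(seat+[0,0,-.001],o,rate=.03); arm.wait(.3); print("down",arm.read_force().round(2))
    arm.let_go(); arm.wait(.5); arm.move_linear(seat+[0,0,.09],rate=.1)
    arm.wait(.3); print("free",arm.read_ee_pos().round(3),arm.read_time_s())
E
python3 - <<'E'
from rig import arm
from h import *
pick(arm,.630,.068,7.6)
c=arm.camera("scene"); cv2.imwrite("pics/s1.png",c["pixels"][:,:,::-1])
E
```

```text
Traceback (most recent call last):
  File "h.py", line 43, in pick
    arm.close(); arm.wait(.2); print("grip",arm.read_width().round(4),arm.read_finger_force())
                                            ^^^^^^^^^^^^^^^^^^^^^^
AttributeError: 'float' object has no attribute 'round'
```

```bash
sed -i 's/arm.read_width().round(4)/round(arm.read_width(),4)/g' h.py
python3 - <<'E'
from rig import arm
from h import *
print(arm.read_width(),arm.read_finger_force(),arm.read_ee_pos())
p=np.array(arm.read_ee_pos())
arm.move_linear(p+[0,0,.16],rate=.12); print(arm.read_width(),arm.read_force().round(2),arm.read_time_s())
c=arm.camera("scene"); cv2.imwrite("pics/s1.png",c["pixels"][:,:,::-1])
E
```

```text
0.007647572836460126 29.99877780675888 [0.62694896 0.09080282 0.08997281]
0.007565075306697514 [-0.25 -0.38 -1.87] 25.6917
```

View pics/s1.png

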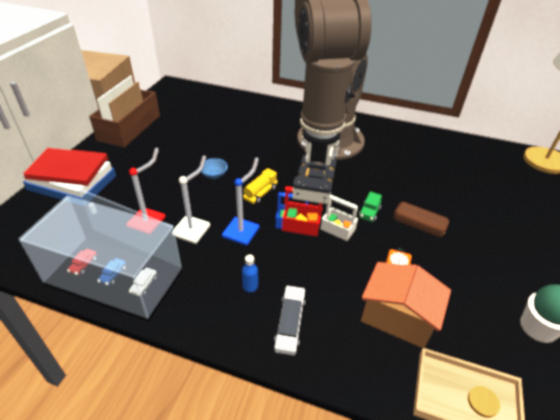

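The red basket is held level at about (302,218), and the timer stands at the kerb at (398,260). Hang it.

Run:
```python
from rig import arm
from h import *
hang(arm,"red")
c=wristcam(arm); cv2.imwrite("pics/w2.png",c["pixels"][:,:,::-1])
p=arm.read_ee_pos(); arm.move_linear([.42,p[1],.26])
c=arm.camera("scene"); im=c["pixels"][130:330,80:460,::-1]; cv2.imwrite("pics/s2.png",cv2.resize(im,None,fx=2.1,fy=2.1))
c=arm.camera("top")
for col,z in(("blue",.021),("white",.021),("orange",.052)):
    print(col,[b for b in blobs(c,col,z,12) if 300<b[1]<680 and -100<b[2]<400])
```

```text
over [-0.16  0.59 -0.95]
down [-0.02 -6.    3.35]
free [ 0.547 -0.37   0.249] 36.7417
blue [([272.0, 236.0], 476, -1, (67, 96), 10)]
white [([230.0, 244.0], 452, 139, (99, 65), 78), ([175.0, 210.0], 559, 321, (43, 43), 1), ([163.0, 182.0], 649, 362, (66, 8), 84)]
orange [([176.0, 210.0], 555, 312, (64, 68), 1)]
```

View pics/s2.png

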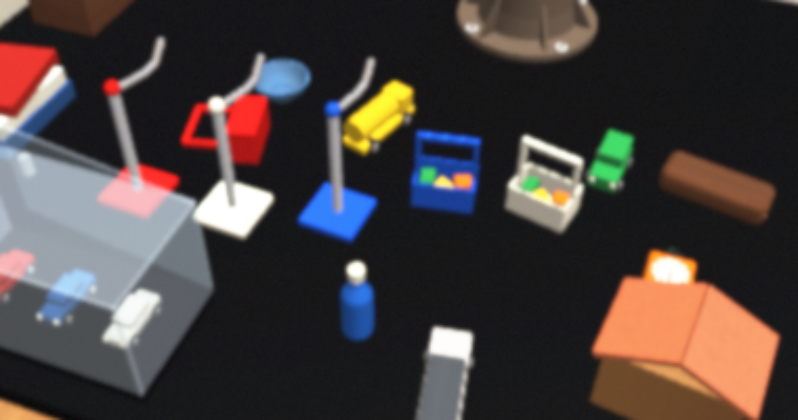

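The red basket fell and lies on its side near the white hook, around (230,130). I'll check the wrist picture taken right after release.

View pics/w2.png

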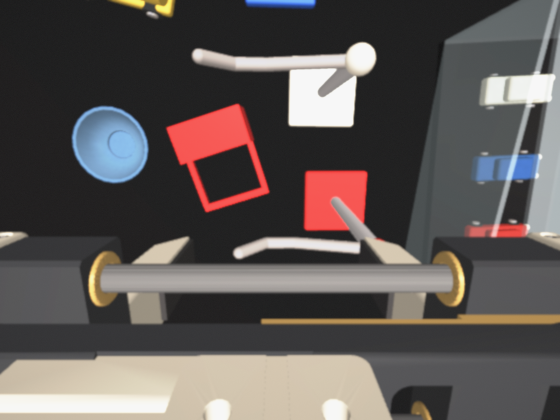

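Before deciding how to recover, I'll work out where the fallen basket, bowl and rods are, and check my rod estimate against this view.

Run:
```python
from rig import arm
from h import *
T=dict(arm.camera("top")); c=dict(arm.camera("wrist")); im=cv2.imread("pics/w2.png")[:,:,::-1]
R=Ro.from_rotvec(down(np.radians(-2.7)+np.pi/2)).as_matrix(); p=np.array([.547,-.370,.249])
Rw=R@c["mount"][:3,:3]; o=R@c["mount"][:3,3]+p; c["R"]=Rw.T; c["t"]=-Rw.T@o; c["pixels"]=im
print("cam",o.round(3)); np.savez("w2.npz",**c)
print("red tip",ray(c,(238,254),.19).round(3),"seat part",ray(c,[(270,243),(300,243)],.165).round(3).tolist(),"white tip",ray(c,(197,56),.19).round(3))
print("box top face",ray(c,[(168,128),(239,105),(252,140),(183,163)],.056).round(3).tolist())
print("handle",ray(c,[(187,163),(208,210),(268,189),(252,140)],.032).round(3).tolist())
b=ray(T,(369,277),.02); print("bowl top cam",b.round(3),"tanker",ray(T,[(323,249),(308,287)],.04).round(3).tolist())
```

```text
cam [ 0.55  -0.303  0.407]
red tip [[ 0.516 -0.392  0.19 ]] seat part [[0.54, -0.394, 0.165], [0.566, -0.395, 0.165]] white tip [[ 0.5   -0.253  0.19 ]]
box top face [[0.43, -0.294, 0.056], [0.51, -0.273, 0.056], [0.522, -0.311, 0.056], [0.441, -0.333, 0.056]]
handle [[0.439, -0.336, 0.032], [0.459, -0.396, 0.032], [0.536, -0.372, 0.032], [0.52, -0.312, 0.032]]
bowl top cam [[ 0.351 -0.314  0.02 ]] tanker [[0.438, -0.163, 0.04], [0.317, -0.116, 0.04]]
```

The rod is exactly where I estimated, so the basket most likely slipped or rotated in the grip during the fast transfer. It now lies on its side with the bar right under the red hook's tip. I'll drag it clear with closed fingers inside the handle opening, keeping the gripper body off the rods.

Run:
```python
from rig import arm
from h import *
o=down(np.radians(155)); P=np.array([.474,-.356,.014])
for p in([.42,-.37,.26],P,[.452,-.372,.014],[.44,-.47,.014]):
    q=arm.ik(p,o); print(None if q is None else np.round(q,2))
arm.close(); arm.move_pose([.42,-.37,.26],o); arm.move_linear([P[0],P[1],.26]); arm.move_linear([P[0],P[1],.09],rate=.1)
hit=arm.move_linear(P,rate=.05,until_force=8); print("in",hit,arm.read_ee_pos().round(3),arm.read_force().round(2))
if not hit:
    print(arm.move_linear([.452,-.372,.014],rate=.06,until_force=12),arm.read_force().round(2))
    print(arm.move_linear([.440,-.47,.014],rate=.06,until_force=12),arm.read_force().round(2))
    arm.move_linear([.44,-.47,.16]); arm.move_pose([.44,-.50,.30],down(np.pi/2)); arm.wait(.2)
    c=wristcam(arm); np.savez("w3.npz",**c); cv2.imwrite("pics/w3.png",c["pixels"][:,:,::-1]); print(arm.read_time_s())
```

```text
[ 1.16  0.4  -0.74  1.64  0.29  1.21  1.49]
[ 0.95  0.71 -0.59  1.82  0.54  0.78  1.21]
[ 1.    0.7  -0.59  1.84  0.54  0.77  1.25]
[ 1.11  0.77 -0.59  1.68  0.54  0.86  1.42]
in False [ 0.474 -0.356  0.014] [-0.69 -0.44  0.11]
False [ 0.18 -0.33  0.23]
False [0.44 0.19 0.2 ]
49.1333
```

View pics/w3.png

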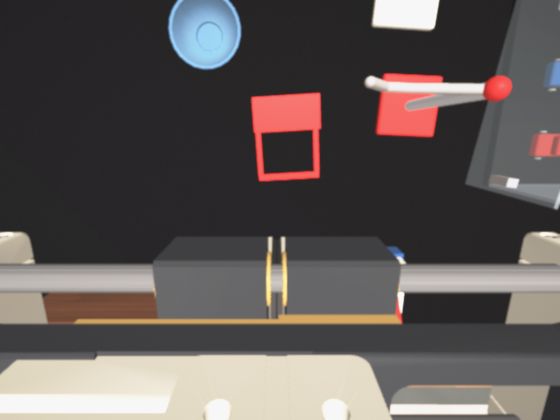

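View w3 shows the basket clear of the hook: bar ends at (260,178) and (320,174), box top (252,97)–(321,130), bowl unmoved at (205,30). Next I'll pinch the bar, lift, tilt the tool and set the basket upright, checking IK first.

```bash
cat > up.py <<'E'
from h import *
c=dict(np.load("w3.npz"))
e=ray(c,[(260,177),(320,173)],.028)[:,:2]; bx=ray(c,[(252,97),(320,94)],.056)[:,:2].mean(0)
b=e[1]-e[0]; L=np.hypot(*b); b/=L; g=np.array([b[1],-b[0],0]); bar=np.r_[e.mean(0),.028]-.003*g
n=np.cross(g,[0,0,1]); s=.028
def pose(bar,th,flip):
    R=Ro.from_rotvec(n*th)*Ro.from_rotvec(down(np.arctan2(g[1],g[0])+(np.pi/2 if not flip else -np.pi/2)))
    return bar+R.apply([0,0,.014]), R.as_rotvec()
E
python3 - <<'E'
from rig import arm
from up import *
print(bar.round(3),L.round(3),"g",np.degrees(np.arctan2(g[1],g[0])).round(1),"box far edge->bar",np.hypot(*(bx-e.mean(0))).round(3),"books",ray(c,(395,248),.06).round(3))
B=bar+s*g
for f in(0,1):
    for th,z in((0,.028),(0,.16),(30,.17),(50,.17),(65,.17),(65,.104),(80,.104)):
        p=pose(np.r_[B[:2],z],np.radians(th),f); q=arm.ik(*p); print(f,th,z,None if q is None else np.round(q,2))
E
```

```text
[ 0.458 -0.489  0.028] 0.085 g -86.1 box far edge->bar 0.103 books [[ 0.604 -0.589  0.06 ]]
0 0 0.028 [ 0.81  0.75 -0.07  1.58  0.07  0.81 -0.79]
0 0 0.16 [ 0.82  0.61 -0.08  1.48  0.05  1.05 -0.78]
0 30 0.17 [ 0.38  0.46  0.23  1.88  0.6   0.56 -1.4 ]
0 50 0.17 [-0.26  0.72  0.98  2.12  1.11  0.18 -2.14]
0 65 0.17 [ 0.46  0.64 -0.2   2.15  1.78  1.14 -2.72]
0 65 0.104 [-0.4   1.2   1.12  2.22  2.61  0.24  2.26]
0 80 0.104 [-0.47  1.45  1.09  2.22  2.15  0.38  2.44]
1 0 0.028 [ 1.16  0.86 -0.67  1.54  0.61  0.96  1.94]
1 0 0.16 [ 1.19  0.72 -0.73  1.44  0.5   1.17  2.03]
1 30 0.17 [ 0.94  0.52 -0.53  1.83  1.03  0.84  1.42]
1 50 0.17 [ 0.67  0.54 -0.35  2.04  1.55  0.93  0.79]
1 65 0.17 [ 0.47  0.64 -0.22  2.15  1.78  1.16  0.43]
1 65 0.104 [ 0.42  0.77 -0.15  2.16  1.85  1.16  0.26]
1 80 0.104 [ 0.28  0.96 -0.04  2.16  1.89  1.42  0.03]
```

IK works smoothly with flip=1, and the measured sizes fit the given ones (bar 85 mm, far edge 103 mm). Grip and lift.

Run:
```python
from rig import arm
from up import *
arm.let_go(); B=bar+s*g; P,o=pose(B,0,1)
arm.move_pose(P+[0,0,.12],o); arm.move_linear(P+[0,0,.03]); print(arm.move_linear(P,rate=.05,until_force=8))
arm.close(); arm.wait(.2); print("grip",arm.read_width(),arm.read_finger_force(),arm.read_force().round(2))
c1=arm.camera("top"); print([b for b in blobs(c1,"red",.056,12) if 300<b[1]<680 and -600<b[2]<-250])
arm.move_linear(P+[0,0,.13],rate=.08); arm.wait(.2); print(arm.read_width(),arm.read_force().round(2),arm.read_ft_torque().round(3),arm.read_time_s())
c1=arm.camera("top"); print([b for b in blobs(c1,"red",.17,12) if 300<b[1]<680 and -600<b[2]<-250])
c1=arm.camera("scene"); print([(b[0],b[3]) for b in blobs(c1,"red",.17,12) if b[0][0]<300])
```

```text
False
grip 0.007488795589540797 30.00005453824997 [ 0.21  1.36 -0.09]
[([412.0, 250.0], 454, -457, (92, 126), 1), ([423.0, 232.0], 499, -481, (10, 26), 1), ([394.0, 192.0], 618, -395, (104, 90), 88)]
0.0078410074664532 [-0.08 -0.08 -1.31] [ 0.086 -0.128 -0.064] 56.85
[([424.0, 249.0], 455, -460, (96, 121), 4), ([436.0, 229.0], 500, -486, (9, 24), 1), ([394.0, 192.0], 601, -367, (97, 84), 88)]
[([155.0, 214.0], (58, 25)), ([133.0, 171.0], (34, 18)), ([67.0, 166.0], (145, 189)), ([149.0, 144.0], (141, 159))]
```

The basket is held rigidly and still horizontal: the blob size is unchanged when scaled for height. Tilt, set it down, release.

Run:
```python
from rig import arm
from up import *
B=np.r_[(bar+s*g)[:2],.16]
for th in(15,30,45,58,70):
    p,o=pose(B,np.radians(th),1); arm.move_pose(p,o)
arm.wait(.2); print("tilted",arm.read_width(),arm.read_force().round(2),arm.read_ft_torque().round(3),arm.read_time_s())
p,o=pose(np.r_[B[:2],.125],np.radians(70),1); arm.move_linear(p,rate=.06)
hit=False
f0=np.array(arm.read_force()); p,o=pose(np.r_[B[:2],.106],np.radians(70),1); hit=arm.move_linear(p,rate=.02,until_force=2.5); q=np.array(arm.read_ee_pos()); print("touch",hit,(q-p).round(4),(arm.read_force()-f0).round(2))
arm.move_linear([q[0],q[1],q[2]+.004],rate=.03); arm.let_go(); arm.wait(.4)
tz=Ro.from_rotvec(o).apply([0,0,1]); q=np.array(arm.read_ee_pos()); arm.move_linear(q-.11*tz,rate=.08)
q=np.array(arm.read_ee_pos()); arm.move_linear([q[0],q[1],.25]); print(arm.read_time_s())
c1=arm.camera("top"); print([b for b in blobs(c1,"red",.021,12) if 300<b[1]<680 and -600<b[2]<-250])
arm.move_pose([.38,-.47,.30],down(0.)); arm.wait(.2); c=wristcam(arm); np.savez("w4.npz",**c); cv2.imwrite("pics/w4.png",c["pixels"][:,:,::-1]);print(arm.read_time_s())
```

```text
tilted 0.007914652763144391 [-0.2  -0.02 -0.51] [ 1.334 -0.03  -0.002] 59.275
touch True [-0.0001 -0.0003  0.0013] [-0.61  0.73  2.11]
65.3083
[([438.0, 244.0], 463, -535, (69, 103), 89), ([394.0, 192.0], 623, -404, (106, 92), 88)]
66.8917
```

View pics/w4.png

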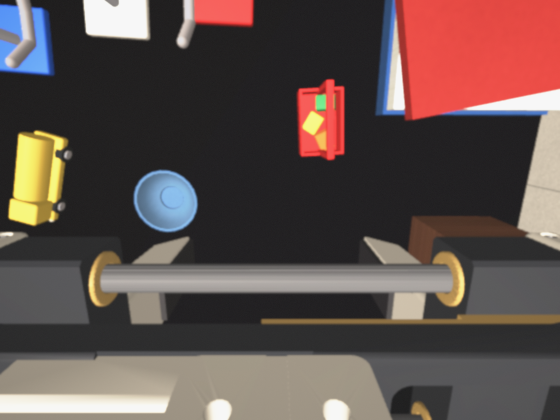

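The red basket is upright again at about (0.463, -0.535), with its bar along world x (pixels (330,82)–(331,157)). I'll pick it again with a smaller grip offset and slow, straight transfers, and check its tilt numerically in the scene view before inserting.

```bash
python3 - <<'E'
s=open('h.py').read()
s=s.replace("OFF=.023","OFF=.020").replace("if p[0]>.39: arm.move_linear([.38,p[1],.25])","if p[0]>.39: arm.move_linear([.38,p[1],.25],rate=.12)")
s=s.replace("arm.move_pose([a[0],a[1],.25],o); arm.move_linear([a[0]","tilt(arm,col); arm.move_linear([a[0],a[1],.25],o,rate=.09); arm.wait(.2); tilt(arm,col); arm.move_linear([a[0]")
s+='''
def tilt(arm,col):
    c=arm.camera("scene"); k=[k for k in cv2.findContours(mask(c,col),cv2.RETR_EXTERNAL,cv2.CHAIN_APPROX_NONE)[0] if cv2.contourArea(k)>250]
    print("  scene",col,[tuple(np.round(np.r_[r[0],r[1],r[2]]).astype(int).tolist()) for r in map(cv2.minAreaRect,k)])
'''
open('h.py','w').write(s)
E
python3 - <<'E'
from rig import arm
from h import *
c=dict(np.load("w4.npz")); e=ray(c,[(330,83),(331.5,157)],.106)[:,:2]; d=e[0]-e[1]; m=e.mean(0); deg=np.degrees(np.arctan2(-d[0],d[1]))
print(m.round(3),np.hypot(*d).round(3),deg.round(1)); 
if abs(m[0]-.463)<.012 and abs(m[1]+.535)<.012:
    pick(arm,(m[0]+.463)/2,(m[1]-.535)/2,deg)
    tilt(arm,"red"); c=arm.camera("scene"); np.savez("s3.npz",**c)
E
```

```text
[ 0.458 -0.528] 0.079 -86.0
grip 0.0075 29.99150902032852
lifted 0.0075 [ 0.43  0.01 -0.87] 72.3
  scene red [(66, 165, 81, 34, 6), (124, 125, 39, 42, 47)]
```

```bash
cat >> h.py <<'E'
def lean(arm,col):
    "far edge row of the held box in the wrist view, and the row foreseen for a level basket"
    c=arm.camera("wrist"); M=np.linalg.inv(c["mount"]); f=lambda P:(c["intrinsics"]@(M@np.r_[P,1])[:3]); 
    r=[round(float((f([.042-OFF,0,z])/f([.042-OFF,0,z])[2])[1])) for z in(.048,.090)]
    m=mask(c,col)[:235,230:322]; n,l,st,_=cv2.connectedComponentsWithStats(m)
    print("  lean",col,"foreseen rim/foot rows",r,"seen blobs (x,y,w,h,area)",[tuple((s+[230,0,0,0,0]).tolist()) for s in st[1:] if s[4]>60])
E
sed -i 's/def tilt(arm,col):/def tilt(arm,col): return lean(arm,col)\ndef tilt_(arm,col):/' h.py
python3 - <<'E'
from rig import arm
from h import *
lean(arm,"red"); print(arm.read_time_s())
c=arm.camera("wrist"); cv2.imwrite("pics/w5.png",c["pixels"][:,:,::-1])
E
```

```text
lean red foreseen rim/foot rows [198, 187] seen blobs (x,y,w,h,area) [(232, 189, 84, 46, 3010)]
72.45
```

The lean check works: the held box's edge is at row 189 and about 187 is expected for a level basket. Hang it, with a stop if it leans.

```bash
python3 - <<'E'
s=open('h.py').read()
s=s.rstrip()+'''
    return min([s[1] for s in st[1:] if s[4]>600] or [0])
'''
s=s.replace("arm.wait(.2); tilt(arm,col); arm","arm.wait(.2); L=lean(arm,col); assert abs(L-188)<14,'leans'; arm")
open('h.py','w').write(s)
E
python3 - <<'E'
from rig import arm
from h import *
hang(arm,"red")
c=wristcam(arm); np.savez("w6.npz",**c); cv2.imwrite("pics/w6.png",c["pixels"][:,:,::-1])
p=arm.read_ee_pos(); arm.move_linear([.42,p[1],.26])
c=arm.camera("scene"); np.savez("s4.npz",**c); tilt_(arm,"red")
c=arm.camera("top"); np.savez("top4.npz",**c)
for col,z in(("red",.09),("blue",.021),("white",.021),("orange",.052)):
    print(col,[b for b in blobs(c,col,z,12) if 300<b[1]<680 and -600<b[2]<400])
E
```

```text
lean red foreseen rim/foot rows [198, 187] seen blobs (x,y,w,h,area) [(232, 189, 84, 46, 3005)]
  lean red foreseen rim/foot rows [198, 188] seen blobs (x,y,w,h,area) [(232, 188, 84, 47, 3101)]
over [-0.37  0.06 -0.89]
down [-0.42  0.65 -1.41]
free [ 0.546 -0.373  0.249] 83.375
  scene red [(156, 175, 46, 36, 85), (66, 165, 81, 34, 6)]
red [([414.0, 210.0], 563, -445, (32, 41), 1), ([393.0, 201.0], 586, -387, (101, 143), 90)]
blue [([272.0, 236.0], 476, -1, (68, 96), 10), ([311.0, 211.0], 563, -123, (89, 89), 86)]
white [([412.0, 260.0], 413, -464, (45, 94), 89), ([405.0, 252.0], 432, -430, (8, 120), 87), ([230.0, 244.0], 452, 139, (99, 65), 78), ([313.0, 224.0], 518, -131, (108, 13), 0), ([175.0, 210.0], 559, 321, (43, 43), 1), ([406.0, 199.0], 606, -438, (8, 64), 84), ([353.0, 203.0], 583, -256, (86, 137), 86), ([163.0, 182.0], 649, 362, (66, 8), 84)]
orange [([409.0, 212.0], 561, -440, (10, 20), 89), ([394.0, 215.0], 553, -392, (63, 38), 58), ([176.0, 210.0], 555, 312, (64, 68), 1)]
```

```bash
cat >> h.py <<'E'
def hung(arm,col,c=None):
    "scene view: predicted pixel boxes of the hanging basket's box against the colour mask"
    c=c or arm.camera("scene"); px,py,deg=HOOK[col]; h=np.radians(deg); ex=np.array([np.cos(h),np.sin(h),0]); ey=np.array([-ex[1],ex[0],0])
    s=np.array([px,py,0])-.075*ex; pts=np.array([s+a*.028*ex+b*.042*ey+[0,0,z] for a in(-1,1) for b in(-1,1) for z in(.0695,.1115)])
    q=(c["R"]@pts.T).T+c["t"]; q=(q@c["intrinsics"].T); q=(q[:,:2]/q[:,2:]).astype(np.float32)
    k=cv2.fillConvexPoly(np.zeros((420,560),np.uint8),cv2.convexHull(q).astype(np.int32),255)
    print("  hung",col,"box at",q.mean(0).round(),"mask fill inside %.2f"%((mask(c,col)&k)>0)[k>0].mean())
E
python3 - <<'E'
from h import *
hung(None,"red",dict(np.load("s4.npz"))); hung(None,"red",dict(np.load("s3.npz")))
c=dict(np.load("w6.npz")); P=np.array([.5476,-.393,.1775])
for P in([.546,-.352,.1775],[.546,-.434,.1775]):
    q=c["intrinsics"]@(c["R"]@P+c["t"]); print((q/q[2]).round())
m=mask(c,"red"); print([cv2.boundingRect(k) for k in cv2.findContours(m,cv2.RETR_EXTERNAL,cv2.CHAIN_APPROX_NONE)[0] if cv2.contourArea(k)>200])
E
```

```text
hung red box at [156. 183.] mask fill inside 0.75
  hung red box at [156. 183.] mask fill inside 0.00
[275. 193.   1.]
[280. 289.   1.]
[(497, 221, 27, 16), (247, 168, 121, 96)]
```

The red basket hangs: its mask fills the predicted box. Next the white basket.

Run:
```python
from rig import arm
from h import *
pick(arm,.448,.137,-13.); lean(arm,"white")
hang(arm,"white")
p=arm.read_ee_pos(); arm.move_linear([.42,p[1],.26])
c=arm.camera("scene"); hung(arm,"white",c); hung(arm,"red",c)
c=arm.camera("top"); np.savez("top5.npz",**c)
for col,z in(("blue",.021),("orange",.052)): print(col,[b for b in blobs(c,col,z,12) if 300<b[1]<680 and -100<b[2]<400])
```

```text
grip 0.0076 29.99934285879135
lifted 0.0075 [-0.16  0.19 -0.95] 91.2667
  lean white foreseen rim/foot rows [198, 187] seen blobs (x,y,w,h,area) [(318, 9, 4, 26, 72), (237, 189, 82, 46, 2918)]
  lean white foreseen rim/foot rows [198, 187] seen blobs (x,y,w,h,area) [(236, 189, 83, 46, 3053)]
  lean white foreseen rim/foot rows [198, 188] seen blobs (x,y,w,h,area) [(308, 52, 14, 10, 103), (237, 190, 81, 45, 2783)]
over [-0.43 -1.2  -1.4 ]
down [-2.37  0.62  4.83]
free [ 0.531 -0.234  0.249] 104.3333
  hung white box at [201. 191.] mask fill inside 0.69
  hung red box at [156. 183.] mask fill inside 0.75
blue [([272.0, 236.0], 476, 0, (68, 97), 9)]
orange [([175.0, 210.0], 555, 312, (64, 68), 1)]
```

Run:
```python
from rig import arm
from h import *
pick(arm,.475,.0,9.); lean(arm,"blue")
hang(arm,"blue")
p=arm.read_ee_pos(); arm.move_linear([.38,p[1],.26])
c=arm.camera("scene"); np.savez("s6.npz",**c); [hung(arm,k,c) for k in HOOK]
arm.move_pose([.36,.10,.26],down(np.pi/2)); c=arm.camera("top"); np.savez("top6.npz",**c)
for col,z in(("orange",.052),("green",.03),("white",.052)): print(col,[b for b in blobs(c,col,z,8) if 300<b[1]<620 and 150<b[2]<400])
s=arm.camera("scene")["pixels"]
cv2.imwrite("pics/s7.png",np.hstack([cv2.resize(s[110:290,100:290,::-1],(400,380)),cv2.resize(c["pixels"][170:270,130:230,::-1],(380,380))])); print(arm.read_time_s())
```

```text
grip 0.0079 29.98654693365097
lifted 0.0073 [-0.12  0.38 -0.94] 111.1167
  lean blue foreseen rim/foot rows [199, 188] seen blobs (x,y,w,h,area) [(234, 186, 84, 49, 3175)]
  lean blue foreseen rim/foot rows [199, 188] seen blobs (x,y,w,h,area) [(234, 186, 84, 49, 3178)]
  lean blue foreseen rim/foot rows [198, 188] seen blobs (x,y,w,h,area) [(236, 186, 82, 49, 2974)]
over [-0.01  0.56 -1.19]
down [-2.86  0.18  5.83]
free [ 0.487 -0.099  0.249] 121.2917
  hung blue box at [251. 192.] mask fill inside 0.50
  hung white box at [201. 191.] mask fill inside 0.68
  hung red box at [156. 183.] mask fill inside 0.75
orange [([175.0, 210.0], 555, 312, (64, 68), 1)]
green [([175.0, 225.0], 508, 316, (13, 26), 1)]
white [([175.0, 210.0], 556, 315, (42, 42), 1)]
123.125
```

View pics/s7.png

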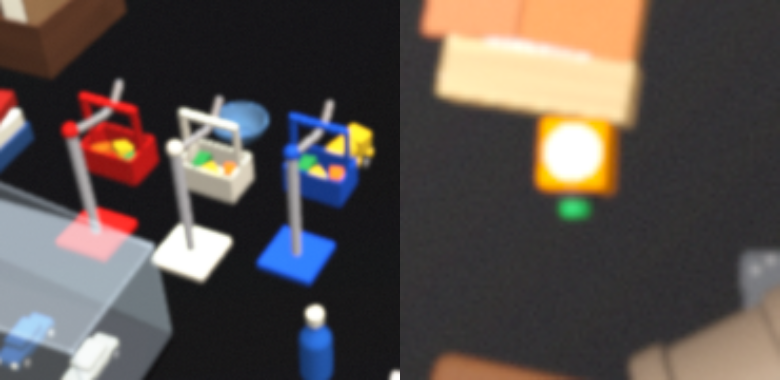

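All three baskets hang level on their own hooks, and the timer stands at the kerb with its button out. Final press.

Run:
```python
from rig import arm
from h import *
press(arm,.502,.3153,0.,-.001)
arm.wait(.8); c=arm.camera("scene"); [hung(arm,k,c) for k in HOOK]
c=arm.camera("top")
for col,z in(("orange",.052),("green",.03)): print(col,[b for b in blobs(c,col,z,8) if 300<b[1]<620 and 250<b[2]<400])
```

```text
down [0.4882 0.3154 0.0123] [ 0.31 -0.67  0.03]
pushed False [0.4918 0.3153 0.0121] [-0.56  0.62 -0.81]
press 6 [0.4986 0.3157 0.012 ] [-7.97 -0.41  3.9 ] 129.9167
131.825
  hung blue box at [251. 192.] mask fill inside 0.50
  hung white box at [201. 191.] mask fill inside 0.69
  hung red box at [156. 183.] mask fill inside 0.75
orange [([177.0, 207.0], 556, 312, (61, 68), 1)]
green []
```

```bash
python3 -c "
from rig import arm
print(arm.read_force().round(2)); print(arm.finish_job())"
```

```text
[ 0.22 -0.52 -1.02]
the job is handed in; nothing more can be done
None
```

I started the timer at the kerb, hung the red, white and blue baskets on their own hooks (red fell once and was re-hung), stopped the timer, and handed the job in at about 132 s; `finish_job` returned no verdict.

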